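# Seal the painted lantern card

### The arm

A 6-joint arm with a two-finger parallel gripper is mounted at the origin on the work surface. World frame = base frame: x ahead of the robot, y to its left, z up, the work surface at z = 0. Lengths are in m, angles in rad, forces in N, time in s.
With the tool pointing down it reaches from about 0.375 to 0.975 m from the base axis. Payload 3.8 kg.
Tool frame: the origin (TCP) lies between the finger pads, 19 mm behind the fingertips; this is the grasp point; z points along the fingers, y is the line along which they close (so a half turn about z gives the same grasp; the last joint's range is limited). The gripper opens to 85 mm and grips with 20 to 120 N. Pads are 22 mm wide; open, the fingers measure 114 mm over their backs; the gripper's body (76 mm by 85 mm) begins 54 mm behind the grasp point. The pads swing forward as they close: fully open they stand 13 mm farther back than shut.
Start: joints at [-1.207, 0.264, 1.604, -0, 1.274, -0.037], TCP at [0.263, -0.622, 0.25] pointing down, gripper open.
Joint ranges: [-2.63, 2.63], [-0.94, 2.18], [0.31, 2.57], [-1.31, 4.45], [0, 2.66], [-2.55, 2.55]. Speed limits (rad/s): [2.57, 2.57, 3.14, 3.14, 3.14, 3.14].

### API

Orientations are given as a rotation vector (axis times angle).
In Python, from workcell import * gives the robot as it stands. The module is installed in compiled form; this text tells all that it offers.
- The arm moves only by the tool apply_moves, never from a script. Its arguments are lists of equal length, an entry for each row: "fingers": the opening, from 0 (shut) to 1 (fully open); "travel": the shift along the tool's x, y, z normalised to -1 to 1, where 1 is 0.05 m, a list of three; "rotation": the turn, a rotation vector about the tool's x, y, z normalised to -1 to 1, where 1 is 6 degrees, a list of three. In form: {"fingers": [fingers, ...], "travel": [[dx, dy, dz], ...], "rotation": [[ax, ay, az], ...]}. A call has 1 to 12 rows; each row shifts and turns the commanded pose from where the row before left it, along the tool's axes as they then stand; what a row does not reach is not made up. A row lasts 1/10 s, in which the tool goes at most 50 mm and 8.59 degrees, less where a joint would pass 70% of its speed; a pose out of reach is approached as far as the arm can. A call with a number of a shift or a turn outside -1 to 1 is refused whole. A call with a gripper value outside its range is refused whole. The fingers move at their own pace and stop on an object; "newtons" is the grip in N (left out, the last holds). Time passes only in rows, so rows that do not move let the fingers close. It gives the time, the measured TCP pose, the force, the opening and the grip force at its end, in the units of the state.
- read_state(): the state, without advancing time (a new reading comes with each control period).
- read_camera(name): name is "scene" or "top" or "wrist"; returns a dict with "image" (384x512x3 uint8, red, green, blue), "fx", "fy", "cx", "cy" (pixels), "extrinsics" (4x4, takes a point from world to camera coordinates). Camera axes: x right, y down, z forward; pixel columns grow to the right and rows downward; lengths in m; the calibration is good to about 2 mm. A picture is of the moment at which its call begins. There is no depth.
- finish_job(): hands the job in; it is judged then, once.
Trained networks look in the newest picture that a camera, given by its name, has taken for a name from the list of things; names that differ only in an ending like _2 or _b are one class to them, and where a whole thing is asked for, a point or a joint stands for the part that bears it (a point fixed in the world has none). Each returns a list of dicts, best first, with "p" (0 to 1); they miss things now and then, are a little off and sometimes report something else, mostly with a low value. They report only what shows in the picture. A call takes as long as a camera call. They do not tell look-alikes from the thing itself.
- regions_of(camera, name): "mask" (384x512 bool, what is visible of it) and "bbox" ([left, top, width, height] in pixels, round what is visible of it).
- tip_of(camera, name): "location" ([column, row] in pixels: a listed point, or the origin of a listed thing).
The state is a dict: "time": time; "q": joint angles; "joint_vel": joint speeds; "joint_torque": joint torques, N m; "tool_pos": TCP position; "tcp_rot": TCP orientation; "wrist_force": force on the tool from outside, world axes, zero at the start; "torque": the same for the moment, N m; "width": opening from 0.0 (shut) to 1.0 (fully open); "grip_force": force on a finger pad.
Only numpy, scipy, OpenCV 4.12 (cv2) and the standard library are available. Lean on these libraries where they do the work, as an engineer would, in place of code of your own. Each camera call takes 0.05 s, during which the arm holds its last target. There are 200 camera calls.

### The job

Take the red seal stamp from its tray, make a trial print by pressing it flat on the scrap paper block, then print the seal in the red box on the painted card: flat against the sloping card, centred in the box and square with it, white dot towards the card's upper edge, pressed gently with about 10 N. Keep it in the gripper and pressed there like that to let the ink take: the job finishes while you are still holding it. Make no print elsewhere on the card, never press hard, and leave the tilting board, the blue stamp and the other things on the table where they are.

Things in the scene. Friction and masses are not known exactly. Their poses are not given: they have to be found in the camera images.
- seal: The red seal stamp, a pre-inked hand stamp 87 mm tall, about 130 g: black barrel 40 x 40 mm (12.5 to 42 mm up) with a red band, above it a flat black grip 22 mm thick (its x), 40 mm wide (its y), 42 to 87 mm up, red on top; below it a grey sprung collar. Origin: centre of the collar's rim (the foot) when not pressed; z runs up the grip; x points to the side with the white dot (top of the print).
- seal_collar (a joint): How far the red stamp's sprung collar (grey square, 36 mm outside, standing out 12.5 mm below the barrel) is pushed in, m: 0 free, 0.009 at most. It takes 2.2 N to start, then 0.7 N per mm. At 5 mm (5.7 N) the die meets the paper; 10 N in all is 6.7 mm; hard down at 8.5 mm (about 14 N).
- seal_grip (a point): The middle of the red stamp's grip, on its axis, 66 mm above its foot; axes as the stamp's. Good TCP point for a grasp from above with the fingers closing along the stamp's x.
- seal_dot (a point): The white index dot, 10 mm across, on the barrel's +x side, 20 mm from the axis, 22 mm above the foot; a smaller white dot lies above it on the barrel's shoulder.
- seal_die: The red stamp's printing die, 24 x 24 mm, inside the collar, 5 mm above its rim when free. On its ink cushion it gives up to 3.5 mm: 0.5 N to start, then 1.5 N per mm, on top of the collar's force. Same origin and axes as the stamp when free.
- seal_face (a point): Centre of the die's printing face: 5 mm above the collar's rim when not pressed; axes as the stamp's.
- tray: Wooden stamp tray, fixed, 85 x 165 x 14 mm, with two square wells 41 mm wide and 6 mm deep, 40 mm either side of its centre along its y; the red and the blue stamp stand one in each. A stamp's foot stands 8 mm above the table, its x within about 3 degrees of the tray's x. Origin: centre of the underside; x points away from the robot, give or take 20 degrees.
- mail: The other stamp: same shape and size with a blue band, blue top and blue die. Not to be touched. Origin: centre of its foot.
- scrap: White scrap paper block for trial prints, fixed, 100 x 100 mm, 24 mm thick, its top level. Origin: centre of the underside.
- board: Tilting board, plywood, 280 mm (its x) by 320 mm, with a cream painted card 220 x 270 mm clipped on it, sloping up away from the robot by 0.15 to 0.38 rad; it stays put (steel quadrants beside it reach 95 mm up). Origin: middle of the hinged edge nearest the robot; x points up the slope to the clips at the card's upper edge; z out of the face; the card's face is at z 14 mm.
- mark (a point): Centre of the red outlined box on the card's face, where the seal goes: outline 46 mm outside, 40 mm inside, at x 95 mm, y 75 mm, z 14 mm in the board's frame and with its axes (z square out of the card, x towards the upper edge). Nearest obstacle: the board's lower ledge, 8 mm above the card, 62 mm below the box.
- palette: White flower-shaped porcelain palette, 177 mm across, 15 mm high. Origin: centre of the underside.
- inkdish: Black ink dish, 84 mm across, 30 mm high. Origin: centre of the underside.
- weight: Brass paperweight bar with a small knob, 180 mm (its x) x 26 mm, 28 mm high. Origin: centre of the underside.
- brushrest: White brush rest with two brushes lying on it along its x, 230 mm over all, 28 mm high. Origin: centre of the rest's underside.
Not all that is in view belongs to the job. What is shaped like the seal but pink is not meant.

How it is judged:
On the way, in this order (a step that is already met when the one before it is completed fails the run):
1. the red stamp is lifted clear of the tray in the gripper (z of seal in the frame of tray above 0.03 m and contact force between the fingers and seal above 2 N), for 0.2 s.
2. a trial print: the stamp is held flat on the scrap block (within 0.1 rad) with its die pressed on the paper by more than 1 N (contact force between seal_die and scrap above 1 N and angle between the z axis of seal and the z axis of scrap, either way round below 0.1 rad and contact force between the fingers and seal above 2 N), for 0.2 s.
3. the stamp is lifted off the scrap block (z of seal in the frame of scrap above 0.04 m and contact force between the fingers and seal above 2 N), for 0.1 s.
At the end, for the whole second after the job is handed in: The red stamp, still gripped and at rest, presses on the card with 6 to 16 N, over 1 N of it on the die; die centre within 6 mm of the box centre, square to the card within 0.08 rad, turned with the box within 0.1 rad, white dot towards the upper edge (contact force between seal_die and board above 1 N and contact force between seal and board between 6 and 16 N and distance between seal_face and mark below 0.006 m and angle between the z axis of seal and the z axis of mark, either way round below 0.08 rad and angle between the x axis of seal and the x axis of mark, either way round below 0.1 rad and x of seal_dot in the frame of mark above 0.012 m and contact force between the fingers and seal above 2 N and linear speed of seal below 0.01 m/s); the arm keeps its last pose, push and grip.
It fails at once if a stray print: the die touches the card more than 10 mm from the box's centre (contact force between seal_die and board above 0.3 N and distance between seal_face and mark above 0.01 m).
It fails at once if the stamp is pressed hard (over 25 N) on the card or the scrap block (contact force between seal and board above 25 N or contact force between seal and scrap above 25 N).
It fails at once if the board or card is pushed out of place by more than 6 mm (distance of mark from where it was at the start of the episode above 0.006 m).
It fails at once if the blue stamp, palette, ink dish, paperweight or brush rest is moved by more than 15 mm (distance of any of mail, palette, inkdish, weight, brushrest from where it was at the start of the episode above 0.015 m).
It also fails if it takes over 54 s, if anything falls off the work surface, if the arm or the gripper's body presses on something with over 40 N, if the wrist force passes 120 N, or if a joint passes its speed limit or range.

## Working session

There is one attempt and no reset: what is moved stays moved. The work goes in short steps, Python scripts to look and compute and a tool call to move; the robot and the scene stay as the last step left them, time stands still between calls to the robot, and variables do not carry over. Pictures are saved under pics/ and viewed, at most 10 in all, crops included, and the job is handed in when it is done.

Besides the shell and the picture viewer there is one more tool, called after ">>>" by a JSON object that holds its "api" and its "payload". apply_moves: Moves the arm, as the interface text tells. Scaled input: -1 to 1 covers 0.05 m each way for a shift and 6 degrees each way for a turn. Its arguments: {"type":"object","properties":{"fingers":{"type":"array","items":{"type":"number"}},"travel":{"type":"array","items":{"type":"array","items":{"type":"number"}}},"rotation":{"type":"array","items":{"type":"array","items":{"type":"number"}}},"newtons":{"type":"number"}},"required":["fingers","travel","rotation"]}

```bash
mkdir -p pics; cat > h.py <<'E'
from workcell import *
import numpy as np, cv2
from scipy.spatial.transform import Rotation as R
def ray(c,uv):
    E=np.array(c["extrinsics"]);d=np.array([(uv[0]-c["cx"])/c["fx"],(uv[1]-c["cy"])/c["fy"],1.])
    o=-E[:3,:3].T@E[:3,3];d=E[:3,:3].T@d;return o,d/np.linalg.norm(d)
def atz(c,uv,z):
    o,d=ray(c,uv);return o+d*(z-o[2])/d[2]
def proj(c,P):
    E=np.array(c["extrinsics"]);p=E[:3,:3]@np.array(P)+E[:3,3];return np.array([c["fx"]*p[0]/p[2]+c["cx"],c["fy"]*p[1]/p[2]+c["cy"]])
def tri(obs):
    A=np.zeros((3,3));b=np.zeros(3)
    for c,uv in obs:
        o,d=ray(c,uv);M=np.eye(3)-np.outer(d,d);A+=M;b+=M@o
    return np.linalg.solve(A,b)
E
python3 - <<'E'
from h import *
im=[]
for n in("scene","top"):
    c=read_camera(n);im.append(c["image"]);print(n,np.round(-c["extrinsics"][:3,:3].T@c["extrinsics"][:3,3],3),c["fx"])
    cv2.imwrite(f"pics/{n}0.png",cv2.resize(c["image"][:,:,::-1],(800,600),interpolation=cv2.INTER_CUBIC))
    for k in("seal","seal_grip","seal_dot","mail","tray","scrap","board","mark"):
        print(k,[(np.round(t["location"],1),round(t["p"],2),np.round(atz(c,t["location"],0),3)) for t in tip_of(n,k)[:3]])
s=read_state();print(s)
E
```

```text
scene [1.019 0.63  0.625] 360.77443726064706
seal [(array([265.4, 188.1]), 0.87, array([ 0.446, -0.147,  0.   ])), (array([284.1, 214.8]), 0.82, array([ 0.483, -0.003,  0.   ])), (array([307.8, 185.5]), 0.68, array([ 0.323, -0.084,  0.   ]))]
seal_grip [(array([286.1, 194.7]), 0.81, array([ 0.414, -0.081,  0.   ])), (array([310.9, 168.5]), 0.74, array([ 0.24 , -0.161,  0.   ])), (array([264.1, 174.7]), 0.7, array([ 0.401, -0.217,  0.   ]))]
seal_dot [(array([257.4, 189.7]), 0.89, array([ 0.472, -0.153,  0.   ])), (array([302.8, 184. ]), 0.59, array([ 0.33, -0.1 ,  0.  ])), (array([289. , 212.2]), 0.56, array([ 0.463, -0.005,  0.   ]))]
mail [(array([258.4, 174.7]), 0.66, array([ 0.417, -0.228,  0.   ]))]
tray [(array([259.6, 183.8]), 0.75, array([ 0.446, -0.178,  0.   ])), (array([166.4, 211.1]), 0.62, array([ 0.756, -0.206,  0.   ]))]
scrap [(array([221.9, 200.7]), 0.98, array([ 0.596, -0.163,  0.   ])), (array([181.9, 157.9]), 0.27, array([ 0.582, -0.48 ,  0.   ]))]
board [(array([354.9, 245. ]), 0.63, array([0.41 , 0.199, 0.   ]))]
mark [(array([359.8, 262.8]), 0.81, array([0.448,
[... 1036 characters left out ...]
rray([0.525, 0.316, 0.   ]))]
{'time': 0.9, 'q': array([-1.20693075e+00,  2.63894083e-01,  1.60395152e+00,  3.86601408e-06,
        1.27371157e+00, -3.68903237e-02]), 'joint_vel': array([ 0.00034564,  0.00023031,  0.00159413, -0.00098696,  0.00163126,
        0.00193984]), 'joint_torque': array([ 7.52723772e-04, -5.15046465e+01, -3.67733467e+01, -3.57436056e-05,
        6.32588726e-04,  7.13905468e-07]), 'tool_pos': array([ 0.26333812, -0.62152925,  0.25000994]), 'tcp_rot': array([3.07870049e+00, 6.25293178e-01, 1.47994413e-05]), 'wrist_force': array([-0.18154572,  0.62161799, -1.07129441]), 'torque': array([0.03855478, 0.02435339, 0.06074216]), 'grip_force': 0.0, 'width': 0.997837538791197}
```

View pics/top0.png

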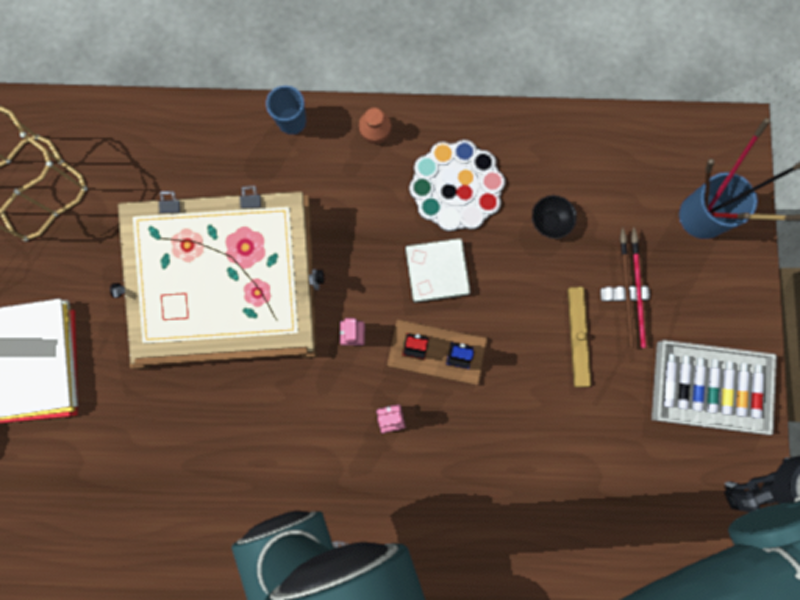

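View pics/scene0.png

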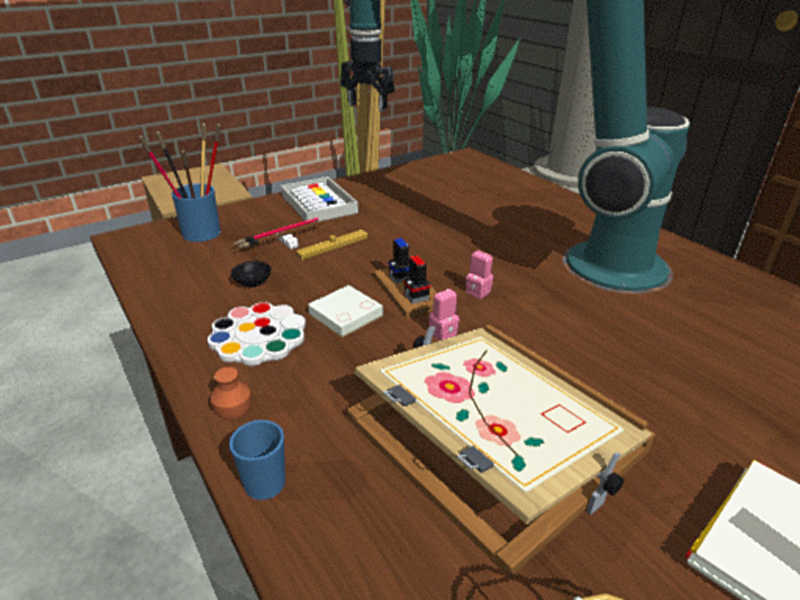

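The top view shows three seal-shaped groups. The red stamp is at about (416,345) and the blue one at (462,355), both in the tray. Two pink decoys are at (350,332) and (390,418). The red-topped one in the tray fits the description. The card's red box is at (174,306) in the top view and (563,418) in the scene view.

```bash
cat >> h.py <<'E'
def redmask(im,roi=None):
    h=cv2.cvtColor(im,cv2.COLOR_RGB2HSV);m=((h[...,0]<8)|(h[...,0]>172))&(h[...,1]>120)&(h[...,2]>90)
    return m
E
python3 - <<'E'
from h import *
cs={n:read_camera(n) for n in("scene","top","wrist")}
s=read_state()
T=np.eye(4);T[:3,:3]=R.from_rotvec(s["tcp_rot"]).as_matrix();T[:3,3]=s["tool_pos"]
print("cam in tool",np.round(np.linalg.inv(T)@np.linalg.inv(cs["wrist"]["extrinsics"]),3),cs["wrist"]["fx"])
a=cs["top"]["image"][195:250,215:325];b=cs["scene"]["image"][145:205,240:330]
a=cv2.resize(a,(770,385),interpolation=cv2.INTER_CUBIC)[:300];b=cv2.resize(b,(450,300),interpolation=cv2.INTER_CUBIC)
cv2.imwrite("pics/crop.png",np.hstack([a[:,:350],b])[:,:,::-1])
for n,(x,y,w,h) in {"top":(255,210,25,22),"scene":(255,155,25,30)}.items():
    m=redmask(cs[n]["image"][y:y+h,x:x+w]);v,u=np.nonzero(m);print(n,len(u),u.mean()+x,v.mean()+y,atz(cs[n],(u.mean()+x,v.mean()+y),.095))
# box
pts={}
for n,(x,y,w,h) in {"top":(98,182,27,28),"scene":(340,252,42,34)}.items():
    m=redmask(cs[n]["image"][y:y+h,x:x+w]).astype(np.uint8)
    cn=max(cv2.findContours(m,cv2.RETR_EXTERNAL,cv2.CHAIN_APPROX_NONE)[0],key=cv2.contourArea)
    q=cv2.approxPolyDP(cv2.convexHull(cn),3,True)[:,0]+[x,y];print(n,m.sum(),q.tolist(),q.mean(0))
    pts[n]=q.mean(0)
print("mark",tri([(cs[n],pts[n]) for n in pts]))
print("scrap", atz(cs["top"],(437/1.5625,270/1.5625),.024))
E
```

```text
cam in tool [[-0.001 -0.956 -0.292  0.074]
 [ 1.    -0.001 -0.001  0.   ]
 [ 0.001 -0.292  0.956 -0.124]
 [ 0.     0.     0.     1.   ]] 277.0993341846597
top 97 265.9072164948454 219.41237113402062 [ 0.45874053 -0.12619172  0.095     ]
scene 58 268.41379310344826 171.20689655172413 [ 0.47274202 -0.097658    0.095     ]Traceback (most recent call last):
  File "<stdin>", line 15, in <module>
ValueError: max() iterable argument is empty
```

View pics/crop.png

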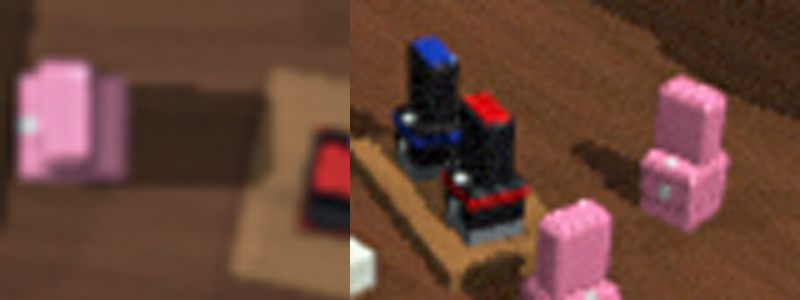

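The crop confirms it: the red-topped stamp with the red band stands in the tray, with its white dot on the side towards the scrap block. The pink ones are decoys. I'll move above it for a wrist view.

>>> {"api": "apply_moves", "payload": {"fingers": [1,1,1,1,1,1,1,1,1,1,1,1], "travel": [[0.615,-0.61,0],[0.615,-0.61,0],[0.615,-0.61,0],[0.615,-0.61,0],[0.615,-0.61,0],[0.615,-0.61,0],[0.615,-0.61,0],[0.615,-0.61,0],[0.615,-0.61,0],[0.615,-0.61,0],[0.615,-0.61,0],[0.615,-0.61,0]], "rotation": [[0,0,0],[0,0,0],[0,0,0],[0,0,0],[0,0,0],[0,0,0],[0,0,0],[0,0,0],[0,0,0],[0,0,0],[0,0,0],[0,0,0]]}}

```text
time: 2.25
tool_pos: [0.4608, -0.1389, 0.2504]
tcp_rot: [3.078, 0.625, 0.002]
wrist_force: [0.7, -0.6, 0.0]
width: 0.996
grip_force: 0.0
```

>>> {"api": "apply_moves", "payload": {"fingers": [1,1,1,1,1,1,1,1,1,1,1], "travel": [[0,0,0],[0,0,0],[0,0,0],[0,0,0],[0,0,0],[0,0,0],[0,0,0],[0,0,0],[0,0,0],[0,0,0],[0,0,0]], "rotation": [[0,0,-0.92],[0,0,-0.92],[0,0,-0.92],[0,0,-0.92],[0,0,-0.92],[0,0,-0.92],[0,0,-0.92],[0,0,-0.92],[0,0,-0.92],[0,0,-0.92],[0,0,0]]}}

```text
time: 3.35
tool_pos: [0.4603, -0.1405, 0.2501]
tcp_rot: [2.438, 1.981, 0.0]
wrist_force: [0.4, 0.6, -0.4]
width: 0.999
grip_force: 0.0
```

```bash
python3 - <<'E'
from h import *
c=read_camera("wrist");s=read_state();np.save("w1.npy",c["image"])
print(s["time"],s["tool_pos"],R.from_rotvec(s["tcp_rot"]).as_matrix().round(3),s["q"].round(2))
cv2.imwrite("pics/w1.png",cv2.resize(c["image"][:,:,::-1],(800,600),interpolation=cv2.INTER_CUBIC))
for k in("seal","seal_grip","seal_dot","mail","tray","scrap"):
    print(k,[(np.round(t["location"],1),round(t["p"],2)) for t in tip_of("wrist",k)[:3]])
m=redmask(c["image"]).astype(np.uint8);n,l,st,ce=cv2.connectedComponentsWithStats(m)
for i in range(1,n):
    if st[i,4]>60:
        cn=cv2.findContours((l==i).astype(np.uint8),cv2.RETR_EXTERNAL,cv2.CHAIN_APPROX_NONE)[0][0]
        b=cv2.boxPoints(cv2.minAreaRect(cn));print(st[i],ce[i],atz(c,ce[i],.095));print(np.array([atz(c,p,.095) for p in b]).round(4).tolist())
E
```

```text
3.4 [ 0.46031981 -0.14053624  0.25008609] [[ 0.207  0.978  0.   ]
 [ 0.978 -0.207 -0.   ]
 [-0.     0.    -1.   ]] [-0.35 -0.11  2.    0.    1.25 -0.14]
seal [(array([247.8, 155.6]), 0.92), (array([145.3, 144.1]), 0.91), (array([246.3,  62.7]), 0.61)]
seal_grip [(array([240.5,  50.7]), 0.92), (array([127.3, 154.3]), 0.88), (array([243.5, 168.3]), 0.8)]
seal_dot [(array([263.4, 158.9]), 0.87), (array([157.1, 140.8]), 0.57)]
mail [(array([251.2, 211.1]), 0.82)]
tray [(array([248.3, 187.7]), 0.81)]
scrap [(array([356.9, 160. ]), 0.81)]
[237 155  18  32 526] [245.96577947 170.40494297] [ 0.45726943 -0.12550028  0.095     ]
[[0.4518, -0.1081, 0.095], [0.4686, -0.1117, 0.095], [0.462, -0.1435, 0.095], [0.4446, -0.1398, 0.095]]
[464 164  23  23 395] [474.68607595 174.94936709] [ 0.68717193 -0.17884313  0.095     ]
[[0.6714, -0.1777, 0.095], [0.6886, -0.1627, 0.095], [0.7026, -0.18, 0.095], [0.6853, -0.1955, 0.095]]
[449 197  26  23 447] [461.36465324 207.63087248] [ 0.67407486 -0.21267718  0.095     ]
[[0.6612, -0.1978, 0.095], [0.687, -0.2032, 0.095], [0.6876, -0.2289, 0.095], [0.6611, -0.2233, 0.095]]
```

View pics/w1.png

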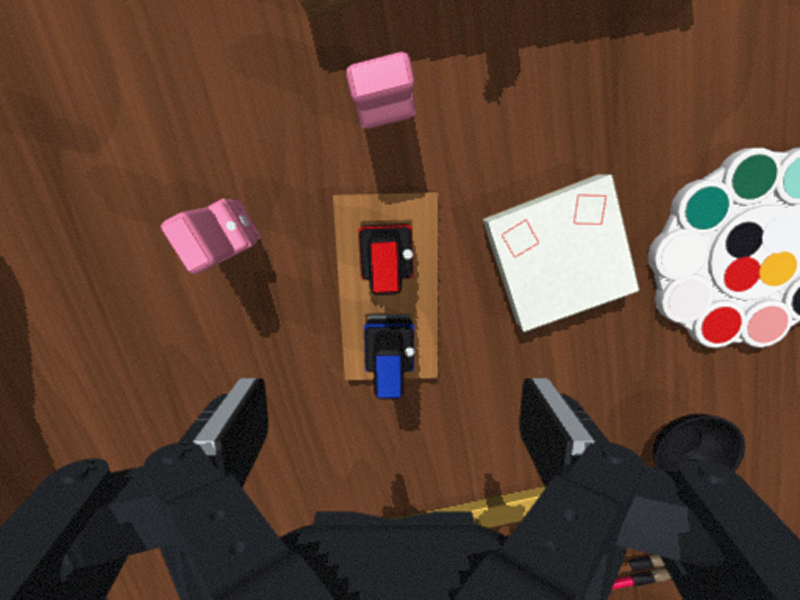

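The wrist view shows the red stamp's top at (386,266), with its dot to the right at (407,254). The blue stamp is at (388,375) and the scrap block at (561,253). The red top is at (0.457, -0.1255), yaw about -12°, so the tool is already lined up.

>>> {"api": "apply_moves", "payload": {"fingers": [1,1,1,1,1,1,1,1], "travel": [[0.28,-0.12,0],[0,0,0.5],[0,0,0.7],[0,0,0.7],[0,0,0.7],[0,0,0.6],[0,0,0.32],[0,0,0]], "rotation": [[0,0,0],[0,0,0],[0,0,0],[0,0,0],[0,0,0],[0,0,0],[0,0,0],[0,0,0]]}}

```text
time: 4.5
tool_pos: [0.4545, -0.124, 0.0712]
tcp_rot: [-2.434, -1.977, 0.005]
wrist_force: [-0.3, -0.1, -0.8]
width: 0.998
grip_force: 0.0
```

>>> {"api": "apply_moves", "payload": {"fingers": [0,0,0,0,0,0,0,0,0,0], "travel": [[0,0,0],[0,0,0],[0,0,0],[0,0,0],[0,0,0],[0,0,0],[0,0,0],[0,0,0],[0,0,0],[0,0,0]], "rotation": [[0,0,0],[0,0,0],[0,0,0],[0,0,0],[0,0,0],[0,0,0],[0,0,0],[0,0,0],[0,0,0],[0,0,0]], "newtons": 70}}

```text
time: 5.5
tool_pos: [0.4577, -0.1258, 0.0742]
tcp_rot: [2.438, 1.98, 0.001]
wrist_force: [1.6, 0.3, 1.7]
width: 0.247
grip_force: 70.8
```

>>> {"api": "apply_moves", "payload": {"fingers": [0,0,0,0,0,0,0,0], "travel": [[0,0,-0.2],[0,0,-0.4],[0,0,-0.4],[0,0,-0.4],[0,0,-0.4],[0,0,-0.2],[0,0,0],[0,0,0]], "rotation": [[0,0,0],[0,0,0],[0,0,0],[0,0,0],[0,0,0],[0,0,0],[0,0,0],[0,0,0]]}}

```text
time: 6.3
tool_pos: [0.4566, -0.1254, 0.1733]
tcp_rot: [-2.438, -1.98, 0.001]
wrist_force: [0.8, 0.0, -1.5]
width: 0.251
grip_force: 70.5
```

```bash
python3 - <<'E'
from h import *
c=read_camera("wrist");s=read_state()
print(s["time"],s["tool_pos"],s["wrist_force"],s["width"],s["grip_force"])
for t in regions_of("wrist","scrap")[:1]:
    v,u=np.nonzero(t["mask"]);print(t["p"],t["bbox"],atz(c,(u.mean(),v.mean()),.024))
    cn=max(cv2.findContours(t["mask"].astype(np.uint8),0,1)[0],key=cv2.contourArea);print([atz(c,p,.024).round(3)[:2].tolist() for p in cv2.boxPoints(cv2.minAreaRect(cn))])
t=tip_of("wrist","scrap")[0];print(atz(c,t["location"],0))
for k in("seal","seal_grip","seal_dot","seal_face"): print(k,[(np.round(t["location"],1),round(t["p"],2)) for t in tip_of("wrist",k)[:2]])
T=s["tool_pos"]; Rm=R.from_rotvec(s["tcp_rot"]).as_matrix()
for p in([0,.0,0],[0,.020,.044],[0,0,.066],[0,0,-.021]): print(p,proj(c,T+Rm@np.array(p)))
cv2.imwrite("pics/w2.png",cv2.resize(c["image"][:,:,::-1],(800,600),interpolation=cv2.INTER_CUBIC))
E
```

```text
6.35 [ 0.45626447 -0.1252832   0.17274351] [ 0.23735753  0.66562337 -1.04865221] 0.25085589733967106 70.5063271522522
0.57 [331.2, 125.7, 118.5, 122.3] [ 0.59641273 -0.15579986  0.024     ]
[[0.532, -0.112], [0.637, -0.098], [0.668, -0.202], [0.553, -0.223]]
[ 0.59987394 -0.16272353  0.        ]
seal [(array([253.2,  66.6]), 0.75), (array([128.8, 166.9]), 0.6)]
seal_grip [(array([252.6, 263.9]), 0.88), (array([101.2, 182. ]), 0.58)]
seal_dot [(array([282.2, 227.2]), 0.6)]
seal_face []
[0, 0.0, 0] [251.50027396 262.03389364]
[0, 0.02, 0.044] [281.79342463 226.75982837]
[0, 0, 0.066] [251.46681187 214.65043551]
[0, 0, -0.021] [251.51826642 287.51182893]
```

View pics/w2.png

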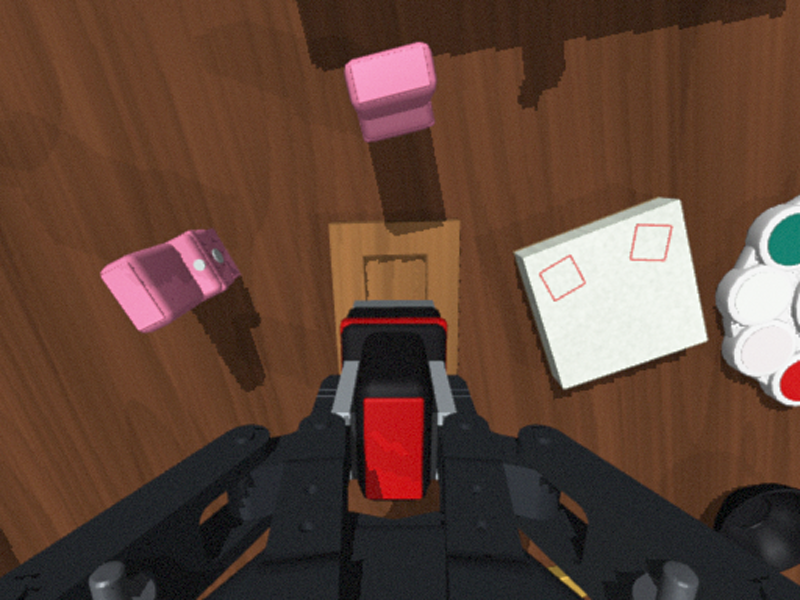

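The stamp is held upright in the gripper. Its dot is predicted at (281.8,226.8) and the network sees it at (282.2,227.2), so the grasp is as planned. The scrap top is centred near view pixel (617,296). Going over it next.

>>> {"api": "apply_moves", "payload": {"fingers": [0,0,0,0,0,0,0,0,0,0,0,0], "travel": [[-0.015,0.3,0],[-0.015,0.5,0],[-0.015,0.6,0],[-0.015,0.6,0],[-0.015,0.5,0],[-0.015,0.3,0],[0,0.1,0.4],[0,0,0.5],[0,0,0.4],[0,0,0.2],[0,0,0],[0,0,0]], "rotation": [[0,0,0],[0,0,0],[0,0,0],[0,0,0],[0,0,0],[0,0,0],[0,0,0],[0,0,0],[0,0,0],[0,0,0],[0,0,0],[0,0,0]]}}

```text
time: 7.85
tool_pos: [0.5987, -0.1599, 0.0994]
tcp_rot: [2.438, 1.98, 0.0]
wrist_force: [0.3, 0.2, -0.3]
width: 0.249
grip_force: 70.5
```

>>> {"api": "apply_moves", "payload": {"fingers": [0,0,0,0,0,0,0,0], "travel": [[0,0,0.08],[0,0,0.06],[0,0,0.04],[0,0,0.02],[0,0,0.02],[0,0,0],[0,0,0],[0,0,0]], "rotation": [[0,0,0],[0,0,0],[0,0,0],[0,0,0],[0,0,0],[0,0,0],[0,0,0],[0,0,0]]}}

```text
time: 8.65
tool_pos: [0.5988, -0.1599, 0.0885]
tcp_rot: [2.438, 1.98, 0.001]
wrist_force: [1.3, 0.1, 3.6]
width: 0.249
grip_force: 71.0
```

>>> {"api": "apply_moves", "payload": {"fingers": [0,0,0,0,0,0,0,0,0], "travel": [[0,0,0.02],[0,0,0.02],[0,0,0.02],[0,0,0.02],[0,0,0.01],[0,0,0],[0,0,0],[0,0,0],[0,0,0]], "rotation": [[0,0,0],[0,0,0],[0,0,0],[0,0,0],[0,0,0],[0,0,0],[0,0,0],[0,0,0],[0,0,0]]}}

```text
time: 9.55
tool_pos: [0.5988, -0.1599, 0.0846]
tcp_rot: [2.438, 1.98, 0.001]
wrist_force: [-1.1, 0.9, 8.5]
width: 0.243
grip_force: 71.8
```

>>> {"api": "apply_moves", "payload": {"fingers": [0,0,0,0,0], "travel": [[0,0,0.02],[0,0,0],[0,0,0],[0,0,0],[0,0,0]], "rotation": [[0,0,0],[0,0,0],[0,0,0],[0,0,0],[0,0,0]]}}

```text
time: 10.05
tool_pos: [0.5989, -0.1599, 0.084]
tcp_rot: [2.438, 1.98, 0.001]
wrist_force: [-1.9, 1.0, 9.7]
width: 0.244
grip_force: 71.9
```

```bash
python3 - <<'E'
from h import *
c=read_camera("top");s=read_state();print(s["time"],s["wrist_force"],s["tool_pos"],s["torque"])
E
```

```text
10.1 [-2.36198648  0.43190227 10.42152045] [ 0.59885731 -0.1599211   0.08392616] [0.14688616 0.41734222 0.00176292]
```

Trial print made at about 9.7 N. Now lift, and locate the mark with the fixed cameras.

>>> {"api": "apply_moves", "payload": {"fingers": [0,0,0,0,0,0,0,0], "travel": [[0,0,-0.1],[0,0,-0.3],[0,0,-0.5],[0,0,-0.8],[0,0,-0.8],[0,0,-0.6],[0,0,-0.4],[0,0,0]], "rotation": [[0,0,0],[0,0,0],[0,0,0],[0,0,0],[0,0,0],[0,0,0],[0,0,0],[0,0,0]]}}

```text
time: 10.9
tool_pos: [0.5998, -0.1603, 0.2614]
tcp_rot: [2.435, 1.977, 0.005]
wrist_force: [0.9, -0.0, -1.5]
width: 0.248
grip_force: 70.5
```

```bash
python3 - <<'E'
from h import *
o=[]
for n in("top","scene"):
    c=read_camera(n); l=[t for t in tip_of(n,"mark")][:3]; print(n,[(t["location"],t["p"]) for t in l])
    o.append((c,l[0]["location"]))
    cs=c
print("net",tri(o)); print("eye",tri([(o[0][0],(111.5,196)),(o[1][0],(360.5,267.5))]))
# board corners in top (viewed px/1.5625) & scene: card corners
top=np.array([[135,216],[291,207],[299,334],[144,343]])/1.5625
print(np.array([atz(o[0][0],p,.06) for p in top]).round(3))
s=read_state();print(s["time"],s["tool_pos"])
E
```

```text
top [([107.0, 196.3], 0.9)]
scene [([362.5, 265.7], 0.58)]
net [0.51361682 0.30364244 0.07113562]
eye [0.51432243 0.29705827 0.06094157]
[[0.676 0.379 0.06 ]
 [0.7   0.102 0.06 ]
 [0.472 0.076 0.06 ]
 [0.449 0.344 0.06 ]]
11.1 [ 0.59685122 -0.15934444  0.25486833]
```

>>> {"api": "apply_moves", "payload": {"fingers": [0,0,0,0,0,0,0,0,0,0,0,0], "travel": [[0.3,-0.15,-0.02],[0.6,-0.3,-0.02],[0.7,-0.33,-0.02],[0.8,-0.38,-0.02],[0.8,-0.38,-0.02],[0.8,-0.38,-0.02],[0.8,-0.38,-0.02],[0.8,-0.38,-0.02],[0.7,-0.33,-0.02],[0.38,-0.19,-0.02],[0,0,0],[0,0,0]], "rotation": [[0,0,0],[0,0,-0.4],[0,0,-0.4],[0,0,-0.4],[0,0,-0.4],[0,0,-0.4],[0,0,-0.4],[0,0,-0.4],[0,0,0],[0,0,0],[0,0,0],[0,0,0]]}}

```text
time: 12.3
tool_pos: [0.4564, 0.1812, 0.2664]
tcp_rot: [-2.121, -2.317, 0.003]
wrist_force: [0.3, -0.5, -1.3]
width: 0.247
grip_force: 70.4
```

```bash
python3 - <<'E'
from h import *
c=read_camera("wrist");s=read_state();np.savez("w3.npz",**{k:np.array(c[k]) for k in c})
print(s["time"],s["tool_pos"],s["tcp_rot"],s["q"].round(2))
cv2.imwrite("pics/w3.png",cv2.resize(c["image"][:,:,::-1],(800,600),interpolation=cv2.INTER_CUBIC))
print([(t["location"],t["p"]) for t in tip_of("wrist","mark")])
E
```

```text
12.35 [0.45692731 0.18067149 0.26661831] [-2.12217996e+00 -2.31606386e+00  2.29225010e-03] [ 0.33 -0.1   1.96 -0.    1.28  0.24]
[([314.9, 76.0], 0.93)]
```

View pics/w3.png

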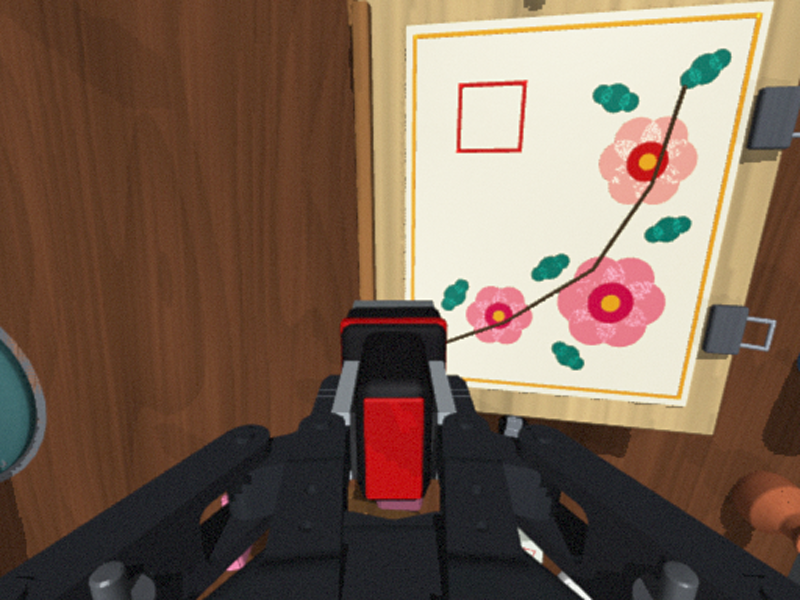

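The wrist view shows the red box at (492,117) and the card's visible corners near (407,27), (772,2) and (685,406). The stamp's dot side faces the clips, as it should. I'll fit the board pose from the box and the card edges.

```bash
cat > fit.py <<'E'
from h import *
from scipy.optimize import least_squares
def quad(pts_mask):
    cn=max(cv2.findContours(pts_mask.astype(np.uint8),0,cv2.CHAIN_APPROX_NONE)[0],key=cv2.contourArea)
    h=cv2.convexHull(cn)
    for e in np.linspace(.01,.1,30):
        q=cv2.approxPolyDP(h,e*cv2.arcLength(h,True),True)[:,0]
        if len(q)==4: break
    # refine: fit lines to contour points near each edge
    P=cn[:,0].astype(float);L=[]
    for i in range(4):
        a,b=q[i].astype(float),q[(i+1)%4].astype(float);d=(b-a);n=np.linalg.norm(d);d/=n
        t=(P-a)@d;s=abs((P-a)@np.array([-d[1],d[0]]));k=(t>.12*n)&(t<.88*n)&(s<3)
        vx,vy,x0,y0=cv2.fitLine(P[k].astype(np.float32),cv2.DIST_HUBER,0,.01,.01).ravel();L.append(np.cross([x0,y0,1],[x0+vx,y0+vy,1]))
    r=[np.cross(L[i-1],L[i]) for i in range(4)];return np.array([x[:2]/x[2] for x in r])
def boxinner(im,roi):
    x,y,w,h=roi;m=redmask(im[y:y+h,x:x+w]);return quad(m)+[x,y]
E
python3 - <<'E'
from fit import *
c=dict(np.load("w3.npz"));im=c["image"]
q=boxinner(im,(284,44,62,64));print("box",q.round(1).tolist())
h=cv2.cvtColor(im,cv2.COLOR_RGB2HSV);card=(h[...,1]<45)&(h[...,2]>170)
# edges: rows/cols transitions along 3 visible edges
def edge(us,vs):  # sample last card px along scan lines
    return np.array(list(zip(us,vs)),float)
left=[(np.nonzero(card[v,230:330])[0][0]+230-.5,v) for v in range(30,170,4)]
top=[(u,np.nonzero(card[:40,u])[0][0]-.5) for u in range(275,480,6)]
right=[(np.nonzero(card[v,380:505])[0][-1]+380.5,v) for v in range(20,240,6)]
bot=[(u,np.nonzero(card[225:275,u])[0][-1]+225.5) for u in range(315,430,5)]
names=[("L",left),("T",top),("R",right),("B",bot)]
K=np.array([[c["fx"],0,c["cx"]],[0,c["fy"],c["cy"]],[0,0,1]],float);E=c["extrinsics"]
L={}
for n,p in names:
    p=np.array(p,np.float32);f=cv2.fitLine(p,cv2.DIST_HUBER,0,.01,.01).ravel();L[n]=f
    r=abs((p-f[2:])@np.array([-f[1],f[0]]));print(n,f.round(3),np.median(r).round(2),r.max().round(2))
# order box corners: board x ~ image right (u+), board y ~ image up (v-)
ce=q.mean(0);loc=np.array([[np.sign(p[0]-ce[0])*.023,-np.sign(p[1]-ce[1])*.023,0] for p in q])
def P(x): 
    return x[:3],(R.from_euler("ZY",[x[3],-x[4]])).as_matrix()
def res(x,full=False):
    o,M=P(x);r=[]
    for l,p in zip(loc,q): r+=list((proj(c,o+M@l)-p)*1.0)
    # card: x from a to a+.22 rel mark; y from -.075-.135 to -.075+.135
    a=x[5];y0,y1=-.21,.06
    for n,pp in {"L":[(a,y1),(a,y0+.1)],"R":[(a+.22,y1),(a+.22,y0)],"T":[(a,y1),(a+.22,y1)],"B":[(a+.08,y0),(a+.22,y0)]}.items():
        f=L[n]
        for t in np.linspace(0,1,3):
            l=np.array([pp[0][0]*(1-t)+pp[1][0]*t,pp[0][1]*(1-t)+pp[1][1]*t,0])
            r.append((proj(c,o+M@l)-f[2:])@np.array([-f[1],f[0]]))
    return np.array(r)
s=least_squares(res,[.514,.299,.062,.1,.25,-.05],loss="soft_l1");print(s.x.round(4),"rms",np.sqrt((s.fun**2).mean()));print(s.fun.round(1))
np.save("mark.npy",s.x)
E
```

```text
box [[336.4, 51.5], [332.8, 97.0], [293.0, 97.0], [293.0, 53.6]]
L [ -0.    1.  259.5  98. ] 0.0 0.0
T [ 9.980e-01 -6.800e-02  3.770e+02  8.186e+00] 0.24 0.5
R [ 2.130e-01 -9.770e-01  4.687e+02  1.196e+02] 0.24 44.6
B [9.960e-01 8.900e-02 3.725e+02 2.536e+02] 0.23 0.46
[ 0.5136  0.2964  0.0612  0.0914  0.2004 -0.0598] rms 0.45996126002340415
[ 0.4 -0.4  0.5  0.1 -1.6  0.6 -0.  -0.6 -0.3  0.   0.3 -0.1  0.   0.1
  0.3  0.2 -0.1 -0.2 -0.1  0. ]
```

```bash
cat > plan.py <<'E'
from h import *
def target(h,offx=0,offy=0,m=None):
    m=np.load("mark.npy") if m is None else m
    M=R.from_euler("ZY",[m[3],-m[4]]).as_matrix();Rt=np.column_stack([M[:,1],M[:,0],-M[:,2]])
    return m[:3]+M[:,2]*(.066+h)+Rt@[offx,offy,0],Rt
def delta(t,Rt,s):
    R0=R.from_rotvec(s["tcp_rot"]).as_matrix()
    print("rot units",(R.from_matrix(R0.T@Rt).as_rotvec()/np.radians(6)).round(3)," shift units in old axes",(R0.T@(t-s["tool_pos"])/.05).round(3),"new axes",(Rt.T@(t-s["tool_pos"])/.05).round(3))
E
python3 - <<'E'
from plan import *
s=read_state();print(s["tool_pos"],s["time"]);t,Rt=target(.04,-.06);print(t);delta(t,Rt,s)
E
```

```text
[0.45727429 0.18034787 0.26676419] 12.4
[0.49808846 0.23474534 0.16511053]
rot units [-1.925  0.011 -0.048]  shift units in old axes [1.015 0.909 2.031] new axes [1.009 0.489 2.174]
```

>>> {"api": "apply_moves", "payload": {"fingers": [0,0,0,0,0,0,0,0,0,0,0], "travel": [[0,0,0],[0,0,0],[0,0,0],[0,0,0],[0.2,0.1,0.2],[0.25,0.12,0.6],[0.25,0.12,0.6],[0.2,0.1,0.5],[0.11,0.05,0.27],[0,0,0],[0,0,0]], "rotation": [[-0.5,0,0],[-0.5,0,0],[-0.5,0,-0.05],[-0.42,0,0],[0,0,0],[0,0,0],[0,0,0],[0,0,0],[0,0,0],[0,0,0],[0,0,0]]}}

```text
time: 13.5
tool_pos: [0.4986, 0.2351, 0.1659]
tcp_rot: [2.021, 2.215, 0.221]
wrist_force: [-0.0, -0.6, -1.3]
width: 0.253
grip_force: 70.5
```

```bash
python3 - <<'E'
from plan import *
from fit import boxinner
c=read_camera("wrist");s=read_state();np.savez("w4.npz",**{k:np.array(c[k]) for k in c})
print(s["time"],s["tool_pos"]);t,Rt=target(.04,-.06);delta(t,Rt,s)
m=np.load("mark.npy");M=R.from_euler("ZY",[m[3],-m[4]]).as_matrix()
pr=np.array([proj(c,m[:3]+M@np.array([a*.023,b*.023,0])) for a,b in((1,1),(1,-1),(-1,-1),(-1,1))]);print("pred",pr.round(1).tolist(),proj(c,m[:3]).round(1))
print([(np.round(t["location"],1),t["p"]) for t in tip_of("wrist","mark")],[(np.round(t["location"],1),t["p"]) for t in tip_of("wrist","seal_dot")],proj(c,s["tool_pos"]+R.from_rotvec(s["tcp_rot"]).apply([0,.02,.044])))
x,y=(pr.min(0)-10).astype(int).clip(0);w,h=(np.ptp(pr,0)+20).astype(int)
try:
  q=boxinner(c["image"],(x,y,w,h));print("seen",q.round(1).tolist())
except Exception as e: print(e)
cv2.imwrite("pics/w4.png",cv2.resize(c["image"][:,:,::-1],(800,600),interpolation=cv2.INTER_CUBIC))
E
```

```text
13.55 [0.49896982 0.23522943 0.16690185]
rot units [0.014 0.005 0.001]  shift units in old axes [-0.008 -0.025  0.031] new axes [-0.008 -0.025  0.031]
pred [[280.3, 97.7], [278.7, 156.0], [223.6, 156.0], [221.8, 97.8]] [251.1 127.8]
[(array([251.6, 129.1]), 0.65)] [(array([281.5, 225. ]), 0.8)] [283.64583696 227.50348835]
seen [[279.0, 98.0], [279.0, 156.0], [224.4, 156.0], [222.5, 98.0]]
```

View pics/w4.png

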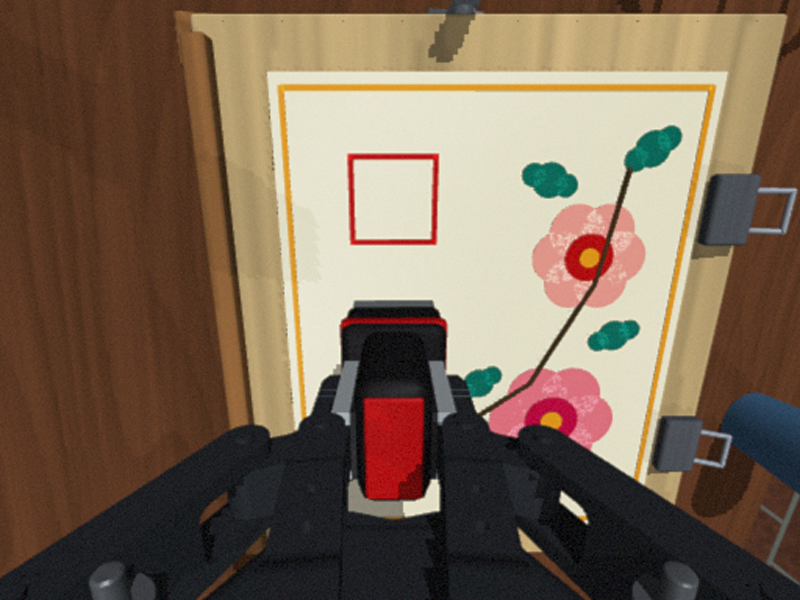

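The box is at (393,199) in this view and its predicted corners agree within about 1 px, so the fit holds. Shift over the box and descend to just above it.

>>> {"api": "apply_moves", "payload": {"fingers": [0,0,0,0,0,0,0,0,0,0,0,0], "travel": [[0.15,0,0],[0.3,0,0],[0.3,0,0],[0.3,0,0],[0.14,0,0],[0,0,0.1],[0,0,0.2],[0,0,0.2],[0,0,0.1],[0,0,0],[0,0,0],[0,0,0]], "rotation": [[0,0,0],[0,0,0],[0,0,0],[0,0,0],[0,0,0],[0,0,0],[0,0,0],[0,0,0],[0,0,0],[0,0,0],[0,0,0],[0,0,0]]}}

```text
time: 14.85
tool_pos: [0.4991, 0.2951, 0.1369]
tcp_rot: [2.02, 2.214, 0.224]
wrist_force: [-0.4, 0.2, -0.8]
width: 0.249
grip_force: 70.5
```

```bash
python3 - <<'E'
from plan import *
t,Rt=target(0)
for _ in range(3):
    read_camera("top");s=read_state();print(s["time"],s["wrist_force"].round(1));delta(t,Rt,s)
E
```

```text
14.9 [ 0.4 -0.  -1. ]
rot units [0.013 0.002 0.002]  shift units in old axes [-0.001 -0.018  0.224] new axes [-0.001 -0.017  0.224]
14.95 [ 0.1  0.2 -1.1]
rot units [0.014 0.002 0.004]  shift units in old axes [-0.002 -0.018  0.226] new axes [-0.002 -0.018  0.226]
15.0 [-0.   0.  -0.4]
rot units [0.014 0.002 0.004]  shift units in old axes [-0.002 -0.017  0.225] new axes [-0.002 -0.016  0.225]
```

>>> {"api": "apply_moves", "payload": {"fingers": [0,0,0,0,0,0,0,0,0], "travel": [[0,-0.017,0.05],[0,0,0.06],[0,0,0.05],[0,0,0.03],[0,0,0.03],[0,0,0.02],[0,0,0],[0,0,0],[0,0,0]], "rotation": [[0,0,0],[0,0,0],[0,0,0],[0,0,0],[0,0,0],[0,0,0],[0,0,0],[0,0,0],[0,0,0]]}}

```text
time: 15.9
tool_pos: [0.5002, 0.2952, 0.1248]
tcp_rot: [2.02, 2.215, 0.222]
wrist_force: [-3.2, -0.6, 3.2]
width: 0.252
grip_force: 71.0
```

>>> {"api": "apply_moves", "payload": {"fingers": [0,0,0,0,0,0,0], "travel": [[0,0,0.02],[0,0,0.02],[0,0,0.01],[0,0,0],[0,0,0],[0,0,0],[0,0,0]], "rotation": [[0,0,0],[0,0,0],[0,0,0],[0,0,0],[0,0,0],[0,0,0],[0,0,0]]}}

```text
time: 16.6
tool_pos: [0.5008, 0.2953, 0.1225]
tcp_rot: [2.02, 2.215, 0.223]
wrist_force: [-4.4, -1.0, 6.2]
width: 0.246
grip_force: 71.5
```

```bash
cat > chk.py <<'E'
from plan import *
t,Rt=target(0);F=[]
for _ in range(6):
    read_camera("top");s=read_state();F.append(s["wrist_force"])
F=np.mean(F,0);print(s["time"],F.round(2),"tool axes",(Rt.T@F).round(2),s["torque"].round(2),s["joint_vel"].round(4));delta(t,Rt,s)
E
python3 chk.py
```

```text
16.9 [-4.6  -1.34  5.92] tool axes [-0.91 -3.43 -6.74] [-0.2   0.91 -0.01] [ 0.0001 -0.0009  0.0001  0.0009  0.0008  0.0001]
rot units [0.004 0.006 0.005]  shift units in old axes [-0.     0.01  -0.068] new axes [-0.     0.01  -0.068]
```

>>> {"api": "apply_moves", "payload": {"fingers": [0,0,0,0,0,0], "travel": [[0,0,0.01],[0,0,0.01],[0,0,0],[0,0,0],[0,0,0],[0,0,0]], "rotation": [[0,0,0],[0,0,0],[0,0,0],[0,0,0],[0,0,0],[0,0,0]]}}

```text
time: 17.5
tool_pos: [0.5009, 0.2953, 0.1217]
tcp_rot: [2.02, 2.215, 0.222]
wrist_force: [-5.7, -1.5, 8.3]
width: 0.248
grip_force: 71.7
```

```bash
python3 chk.py; python3 - <<'E'
from plan import *
c=read_camera("wrist");s=read_state();Rm=R.from_rotvec(s["tcp_rot"]).as_matrix()
print([(np.round(t["location"],1),t["p"]) for t in tip_of("wrist","seal_dot")],proj(c,s["tool_pos"]+Rm@[0,.02,.044]))
print([(np.round(t["location"],1),t["p"]) for t in tip_of("wrist","mark")],proj(c,np.load("mark.npy")[:3]))
cv2.imwrite("pics/w5.png",cv2.resize(c["image"][90:290,150:350,::-1],(600,600),interpolation=cv2.INTER_CUBIC))
E
```

```text
17.8 [-5.51 -0.85  7.25] tool axes [-0.34 -4.01 -8.21] [-0.29  1.02 -0.02] [ 0.0006  0.0004 -0.0002  0.0015 -0.0017 -0.0005]
rot units [0.003 0.006 0.004]  shift units in old axes [-0.     0.009 -0.084] new axes [-0.     0.009 -0.084]
[(array([283.4, 226.1]), 0.65), (array([253.5, 258.7]), 0.37)] [282.52534026 227.12343489]
[] [252.70117891 217.05234342]
```

View pics/w5.png

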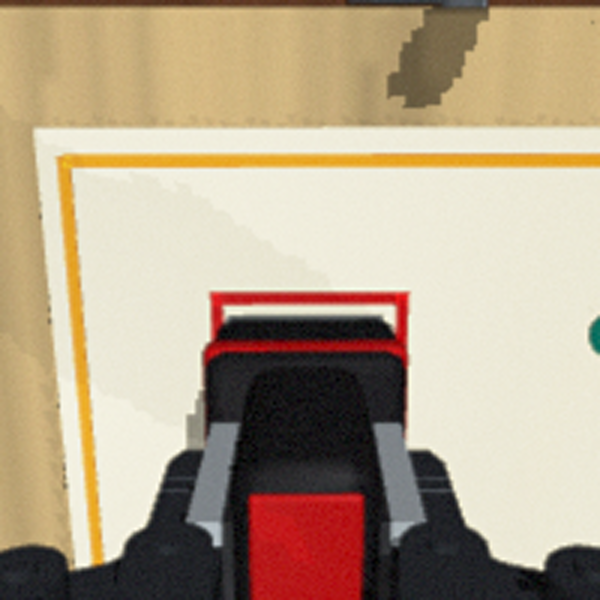

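The seal sits centred and square in the box: outline 211–410, barrel 205–408 at closer range. The push is about 9–10 N and the stamp is at rest. Handing in.

```bash
python3 -c "
from workcell import *
print(finish_job());s=read_state();print(s['time'],s['wrist_force'])"
```

```text
the job is handed in; nothing more can be done
None
the job is handed in; nothing more can be done
```

I handed the job in at about 18 s, after the trial print on the scrap block, with the red seal still gripped and pressed in the box on the card at about 9–10 N, square and centred to about 1–2 mm; no verdict came back.

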